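# Shim the rocking tube roller mixer

## Task

The tube roller mixer rocks because its front left foot (nearest you, left end) is seized short of the bench. Without picking anything up, push the orange wedge shim along the bench, thin end first, under that foot until it is snug and the mixer can no longer rock, but do not shove the mixer along; then press down firmly with the fingertips on top of that corner to prove that it stays put, and let go. Leave the mixer level where it stands, the tubes on its rollers, and everything else alone.

Things in the scene. Friction and masses are not known exactly. Their poses are not given: they have to be found in the camera images.
- mixer: Tube roller mixer: off-white box with grey-blue end housings, 210 deep (x), 340 long (y), 86 mm high, about 3.2 kg, loose. Origin: at bench level under its middle; x to its back, y along the rollers to its left end, z up. Underside 16 mm above the bench. It stands level on 3 rubber feet, 22 mm across, at (-85,-145), (85,-145), (85,145) mm; 3 to 5 N down on the front left corner rocks it onto the short fourth
- mixer_foot: The seized short foot at the mixer's front left corner (left end, nearest the robot): fixed steel disc 22 mm across, 6 thick, at (-85, +145) mm of the mixer; its rim is 14 mm in from the left end's face. Origin: centre of the disc's underside. It hangs 5 to 9 mm above the bench, differently each time. Axes as the mixer's
- mixer_corner (a point): The place to press: on the flat top of the mixer's left end housing (y = 138 to 170 mm of the mixer, full depth, 86 mm high), over the seized foot, 18 mm from the left end's face and 20 mm from the front face. Axes as the mixer's
- shim: Orange plastic wedge, flat on the bench, loose, 70 g, 110 mm long (x), 45 wide (y). Origin: at bench level under its middle; x points from thin end to heel. Ramp 2 mm thick at x = -55 mm, rising evenly to 16 mm at x = +40; then a heel block 22 mm high. Starts off the mixer's left end, thin end towards it (heading up to 0.3 rad off), up to 35 mm beside the line through the short foot along the mixer's y
- shim_heel (a point): Middle of the shim's flat upright heel end face (45 mm wide, 22 mm high), 11 mm above the bench; axes as the shim's. A push under 1 N slides the shim; once the ramp meets the foot the push rises past 3 N within 2 or 3 mm, which is snug; past 10 to 17 N the mixer is shoved along. The shim stays wedged when let go
- tube1_mid (a point): Blood tube with purple cap, lying in the valley between two rollers on top of the mixer, 13 mm across, 78 mm long; the point is its middle. To be left alone
- tube2_mid (a point): Blood tube with purple cap, lying in the valley between two rollers on top of the mixer, 13 mm across, 78 mm long; the point is its middle. To be left alone
- rack_mid (a point): black test-tube rack 70 x 115 x 42 mm with three capped tubes standing in it (88 mm high in all); the point is its middle, half-way up. To be left alone
- stain_mid (a point): amber dropper bottle, 48 mm across, 90 mm high; the point is its middle, half-way up. To be left alone
- beaker_mid (a point): glass beaker, 68 mm across, 85 mm high; the point is its middle, half-way up. To be left alone
- dishes_mid (a point): stack of four round culture dishes, 91 mm across, 64 mm high; the point is its middle, half-way up. To be left alone
- marker_mid (a point): white and blue marker pen lying flat, 130 mm long, 13 mm thick; the point is its middle, half-way up. To be left alone
Mind the look-alikes: they are no part of the job. Several things have the shape of the shim; the one meant has the colours described above.

How it is judged (in metres and radians):
On the way, in this order (a step that is already met when the one before it is completed fails the run):
1. the shim lies flat and snug under the seized foot, the mixer level (contact force between shim and mixer_foot above 0.5 N and y of mixer_foot in the frame of shim between -0.02 and 0.02 m and angle between shim's own z axis and vertical below 0.04 rad and angle between mixer's own z axis and vertical below 0.012 rad), for 0.2 s.
2. the fingers press down on the mixer's corner with at least 5 N and it does not rock (contact force between the fingers and mixer above 5 N and height (world z) of the grasp point above 0.09 m and horizontal distance between the grasp point and mixer_corner below 0.05 m and contact force between shim and mixer_foot above 3 N and angle between mixer's own z axis and vertical below 0.012 rad), for 0.2 s.
At the end, for the whole second after the job is handed in: The shim lies flat on the bench under the seized foot, which bears on it with more than 0.5 N and within 20 mm of its centre line; the mixer stands level within 0.012 rad (about 1.8 mm at that foot), less than 15 mm from where it stood; all is at rest (all of step 1 and linear speed of each of shim, mixer below 0.01 m/s and distance of mixer from where it was at the start of the episode below 0.015 m); the robot touches nothing.
It fails at once if the shim is lifted or tipped up (height (world z) of shim above 0.012 m or angle between shim's own z axis and vertical above 0.25 rad).
It fails at once if the mixer is shoved more than 15 mm along the bench, or lifted or tipped by more than 0.1 rad (distance of mixer from where it was at the start of the episode above 0.015 m or angle between mixer's own z axis and vertical above 0.1 rad).
It fails at once if a tube is taken or knocked from its place on the rollers (distance of any of tube1_mid, tube2_mid from where it was at the start of the episode above 0.035 m).
It fails at once if a bystander is moved by more than 20 mm (distance of any of rack_mid, stain_mid, beaker_mid, dishes_mid, marker_mid from where it was at the start of the episode above 0.02 m).
It also fails if it takes over 58 s, if anything falls off the work surface, if the arm or the gripper's body presses on something with over 40 N, if the wrist force passes 120 N, or if a joint passes its speed limit or range.

## Robot

A 6-joint arm with a two-finger parallel gripper is mounted at the origin on the work surface. World frame = base frame: x ahead of the robot, y to its left, z up, the work surface at z = 0. Lengths are in m, angles in degrees, forces in N, time in s.
With the tool pointing down it reaches from about 0.275 to 0.825 m from the base axis. Payload 5.2 kg.
Tool frame: the origin (TCP) lies between the finger pads; the fingertips stand 19 mm ahead of it and the grasp point (between the pads) is the TCP; z points along the fingers, y is the direction in which the jaws open and shut (so a half turn about z gives the same grasp; the last joint's range is limited). The gripper opens to 93 mm and grips with 3 to 60 N. Pads are 15 mm wide; open, the fingers measure 128 mm over their backs; the gripper's body (75 mm by 188 mm) begins 65 mm behind the grasp point.
Start: joints at [54.557, 14.817, 87.949, -0, 77.235, -11.62], TCP at [0.222, 0.503, 0.238] pointing down, gripper open.
Joint ranges: [-179.93, 179.93], [-52.35, 119.4], [10.71, 147.94], [-69.91, 249.91], [12.55, 155.21], [-178.61, 178.61]. Speed limits (degrees/s): [147.25, 147.25, 180, 180, 180, 180].

## Interface

Orientations are given as a 3x3 rotation matrix whose columns are the frame's x, y, z axes.
In Python, from cell import bot, viewer, nets gives the robot as it stands.
- The arm moves only by the shell command python3 -m inch 'ROWS' [FORCE]. ROWS is JSON, a list of rows, each a list of 3 entries, a list of its own where there are three numbers: the shift along the tool's x, y, z in mm, then the turn, a rotation vector about the tool's x, y, z in degrees, then the finger opening in mm, from 0 to 93. A call has 1 to 12 rows; each row is the pose to reach, as a shift and turn from the pose measured when the call began, along the tool's axes at that moment; what a row does not reach only later rows make up. A row lasts 1/8 s, in which the tool goes at most 62.5 mm and 10.7 degrees, less where a joint would pass 70% of its speed; a pose out of reach is approached as far as the arm can. A call with a gripper value outside its range is refused whole. The fingers move at their own pace and stop on an object; FORCE is the grip in N (left out, the last holds). Time passes only in rows, so rows that repeat a pose let the fingers close. It gives the time, the measured TCP pose, the force and the opening at its end, in the units of the state.
- bot.read_state(): the state, without advancing time (a new reading comes with each control period).
- viewer.grab_frame(name): name is "side" or "top" or "wrist"; returns a dict with "pixels" (480x640x3 uint8, blue, green, red), "fx", "fy", "cx", "cy" (pixels), "k1" (the pictures are not rectified: a ray, as slopes to the right and down, at radius r is drawn at 1 + k1 r^2 times it, then the intrinsics apply), "camera_from_world" (4x4, takes a point from world to camera coordinates); the wrist camera has in their place "tool_from_camera" (4x4, takes a point from camera to tool coordinates, whose origin is the TCP and whose axes are the flange's). Camera axes: x right, y down, z forward; pixel columns grow to the right and rows downward; lengths in m; the calibration is good to about 2 mm. A picture is of the moment at which its call begins: read the wrist's pose just before it. There is no depth.
- bot.hand_in(): hands the job in, once; it reports no verdict.
Trained networks look in a picture, given as the dict that the camera call returned (one of the last four; its "shot" number tells which), for a name from the list of things; names that differ only in an ending like _2 or _b are one class to them, and where a whole thing is asked for, a point or a joint stands for the part that bears it (a point fixed in the world has none). Each returns a list of dicts, best first, with "score" (0 to 1); they miss things now and then, are a little off and sometimes report something else, mostly with a low value. They report only what shows in the picture. A call takes as long as a camera call. They do not tell look-alikes from the thing itself.
- nets.cut_out(picture, thing): "region" (480x640 bool, what is visible of it) and "centre" ([column, row] in pixels, amid what is visible of it).
The state is a dict: "time_s": time; "qpos": joint angles; "joint_vel": joint speeds; "joint_efforts": joint torques, N m; "eef_pos": TCP position; "tcp_rot": TCP orientation; "force": force on the tool from outside, world axes, zero at the start; "ft_torque": the same for the moment, N m; "width": finger opening in m.
Only numpy, scipy, OpenCV 4.12 (cv2) and the standard library are available. Lean on these libraries where they do the work, as an engineer would, in place of code of your own. Each camera call takes 0.05 s, during which the arm holds its last target.

## Working session

There is one attempt and no reset: what is moved stays moved. The work goes in short steps, Python scripts to look and compute and a shell command to move; the robot and the scene stay as the last step left them, time stands still between calls to the robot, and variables do not carry over. Pictures are saved under pics/ and viewed, and the job is handed in when it is done.

```bash
ls; mkdir -p pics; cat > h.py <<'E'
import numpy as np, cv2
from cell import bot, viewer, nets
def save(f,n): cv2.imwrite('pics/'+n+'.png',f['pixels'])
E
python3 - <<'E'
from h import *
s=bot.read_state(); print(s)
for n in ['side','top','wrist']:
    f=viewer.grab_frame(n); save(f,n+'0'); print(n,{k:v for k,v in f.items() if k!='pixels'})
E
```

```text
pics
{'time_s': 0.0, 'qpos': array([ 5.45564405e+01,  1.48580480e+01,  8.80097825e+01, -2.75475777e-03,
        7.72350719e+01, -1.16200854e+01]), 'joint_vel': array([-0.01738154,  0.00851944,  0.01730725, -0.00678334,  0.00998605,
       -0.01219542]), 'joint_efforts': array([-7.61660813e-04, -4.37295341e+01, -2.84001446e+01,  7.18665775e-02,
        4.16928821e-02, -7.79368293e-05]), 'eef_pos': array([0.22185214, 0.50271326, 0.23683814]), 'tcp_rot': array([[-9.14798408e-01,  4.03909478e-01, -1.00329028e-03],
       [ 4.03910601e-01,  9.14797248e-01, -1.49035685e-03],
       [ 3.15837925e-04, -1.76861565e-03, -9.99998386e-01]]), 'force': array([ 0.79681709, -0.59254096,  0.10885958]), 'ft_torque': array([ 0.00513614, -0.01438787,  0.01659399]), 'width': 0.09321216020326678}
side {'fx': 565.5917707127181, 'fy': 565.5917707127181, 'cx': 319.54205923296587, 'cy': 244.70728346687602, 'k1': 0.010095778148618307, 'camera_from_world': array([[-9.80441051e-01, -1.96812600e-01,  3.82896370e-04,
         5.65177202e-01],
       [-9.57699664e-02,  4.75385950e-01, -8.74549205e-01,
         6.85
[... 415 characters left out ...]
     [-0.97357766, -0.10563249, -0.20245572,  0.56285503],
       [ 0.20153315,  0.01944858, -0.97928859,  1.10322294],
       [ 0.        ,  0.        ,  0.        ,  1.        ]]), 'shot': 2}
wrist {'fx': 353.1892677454702, 'fy': 353.1892677454702, 'cx': 323.5275679163017, 'cy': 244.283247130046, 'k1': 0.016708507004903287, 'tool_from_camera': array([[-4.45467466e-04, -9.53154338e-01, -3.02484065e-01,
         8.43399921e-02],
       [ 9.99999818e-01, -5.47391772e-04,  2.52183389e-04,
        -2.05476123e-04],
       [-4.05946979e-04, -3.02483897e-01,  9.53154409e-01,
        -1.46276222e-01],
       [ 0.00000000e+00,  0.00000000e+00,  0.00000000e+00,
         1.00000000e+00]]), 'shot': 3}
```

View pics/side0.png

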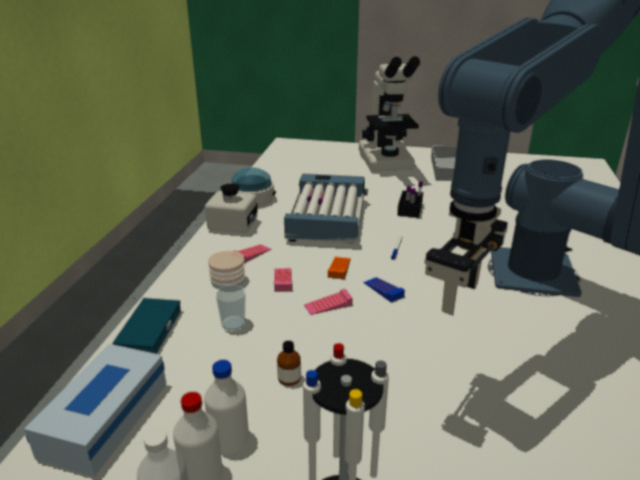

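View pics/top0.png

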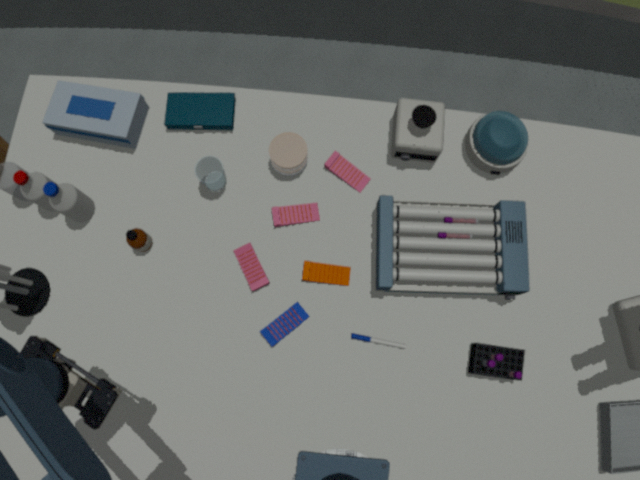

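View pics/wrist0.png

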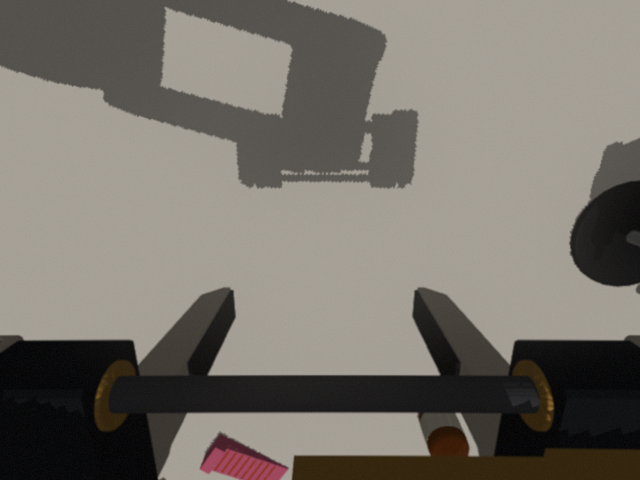

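```bash
cat >> h.py <<'E'
def ray(f,p,z):
    "pixel p -> world point at height z (fixed cams)"
    xd=np.array([(p[0]-f['cx'])/f['fx'],(p[1]-f['cy'])/f['fy']]); x=xd.copy()
    for _ in range(20): x=xd/(1+f['k1']*(x@x))
    T=cam(f); R=T[:3,:3]; c=-R.T@T[:3,3]; d=R.T@np.r_[x,1]
    return c+d*(z-c[2])/d[2]
def cam(f):
    if 'camera_from_world' in f: return np.array(f['camera_from_world'])
    return f['_cfw']
def proj(f,P):
    T=cam(f); q=T[:3,:3]@np.asarray(P)+T[:3,3]; x=q[:2]/q[2]; x=x*(1+f['k1']*(x@x))
    return np.array([f['cx']+f['fx']*x[0],f['cy']+f['fy']*x[1]])
def wrist():
    s=bot.read_state(); f=viewer.grab_frame('wrist')
    W=np.eye(4); W[:3,:3]=s['tcp_rot']; W[:3,3]=s['eef_pos']
    f['_cfw']=np.linalg.inv(W@f['tool_from_camera']); return f
def tri(fa,pa,fb,pb):
    from scipy.optimize import least_squares
    r=least_squares(lambda P: np.r_[proj(fa,P)-pa,proj(fb,P)-pb],[.5,.05,.05]); return r.x, r.fun
def crop(f,c,n,w=60,k=6):
    x,y=map(int,c); im=f['pixels'][max(0,y-w):y+w,max(0,x-w):x+w]
    cv2.imwrite('pics/'+n+'.png',cv2.resize(im,None,fx=k,fy=k,interpolation=cv2.INTER_CUBIC)); print(n,'origin',max(0,x-w),max(0,y-w),'k',k)
E
python3 - <<'E'
from h import *
t=viewer.grab_frame('top'); s=viewer.grab_frame('side')
def om(f):
    h=cv2.cvtColor(f['pixels'],cv2.COLOR_BGR2HSV); m=cv2.inRange(h,(5,170,90),(18,255,255))
    n,l,st,c=cv2.connectedComponentsWithStats(m); i=1+np.argmax(st[1:,4]); print(st[1:],c[i]); return l==i,c[i]
mt,ct=om(t); ms,cs=om(s)
print('tri',tri(t,ct,s,cs))
for z in (0,.01,.022): print(z,ray(t,ct,z),ray(s,cs,z))
pts=np.argwhere(mt)[:,::-1].astype(np.float32); r=cv2.minAreaRect(pts); bp=cv2.boxPoints(r); print(r)
for p in bp: print(p,ray(t,p,.005))
for f,n in((t,'top'),(s,'side')):
  for th in ['shim','mixer']:
    for d in nets.cut_out(f,th)[:6]: print(n,th,round(d['score'],2),d['centre'],d['region'].sum())
crop(t,ct,'tc',50,7); crop(s,cs,'sc',50,7); crop(t,(450,245),'tm',95,4);crop(s,(325,215),'sm',60,6)
E
```

```text
[[303 261  47  24 839]] [325.61501788 273.21454112]
[[329 257  21  21 323]
 [278 353   6   6  14]
 [287 359   1   1   1]
 [287 361   1   1   1]] [338.47368421 267.374613  ]
tri (array([ 0.50779824,  0.08384722, -0.00138043]), array([-0.00165882,  0.03816307, -0.04291594, -0.00873925]))
0 [0.50767263 0.08385214 0.        ] [0.50731831 0.08611238 0.        ]
0.01 [0.50610749 0.08384706 0.01      ] [0.50471653 0.10236356 0.01      ]
0.022 [0.50422932 0.08384097 0.022     ] [0.50159439 0.12186498 0.022     ]
((325.8692626953125, 273.04620361328125), (45.892852783203125, 18.977313995361328), 7.125016689300537)
[301.92313 279.61542] [0.48595501 0.13708758 0.005     ]
[304.27695 260.78467] [0.53079721 0.13665519 0.005     ]
[349.8154 266.477 ] [0.52882209 0.02920536 0.005     ]
[347.46158 285.30774] [0.48406259 0.03038675 0.005     ]
top shim 0.98 [282.3, 323.1] 1010
top shim 0.7 [326.2, 271.4] 935
top shim 0.61 [292.5, 211.8] 843
top shim 0.6 [345.3, 172.5] 921
top shim 0.58 [252.0, 268.0] 928
top shim 0.41 [212.0, 175.1] 848
top mixer 0.61 [453.0, 250.0] 13581
side shim 0.96 [328.8, 301.2] 608
side shim 0.82 [387.5, 292.1] 564
side shim 0.79 [282.9, 281.6] 405
side shim 0.75 [254.1, 249.0] 297
side shim 0.64 [339.9, 270.6] 377
side mixer 0.81 [328.8, 209.2] 4630
tc origin 275 223 k 7
sc origin 288 217 k 7
tm origin 355 150 k 4
sm origin 265 155 k 6
```

View pics/tm.png

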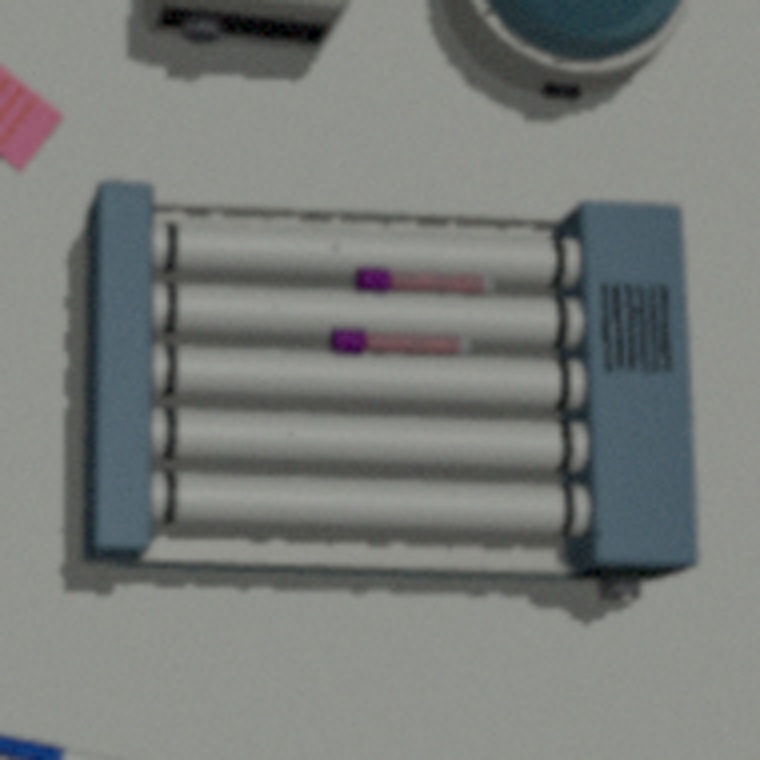

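View pics/sc.png

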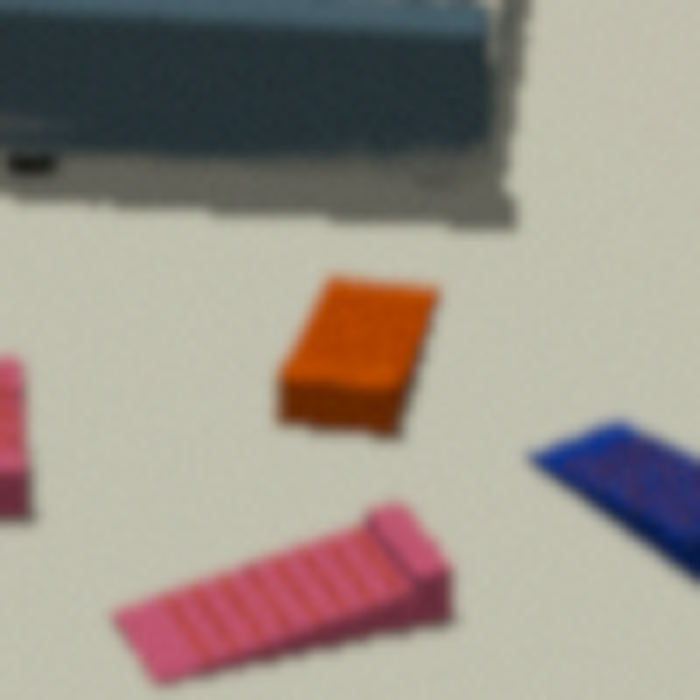

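View pics/sm.png

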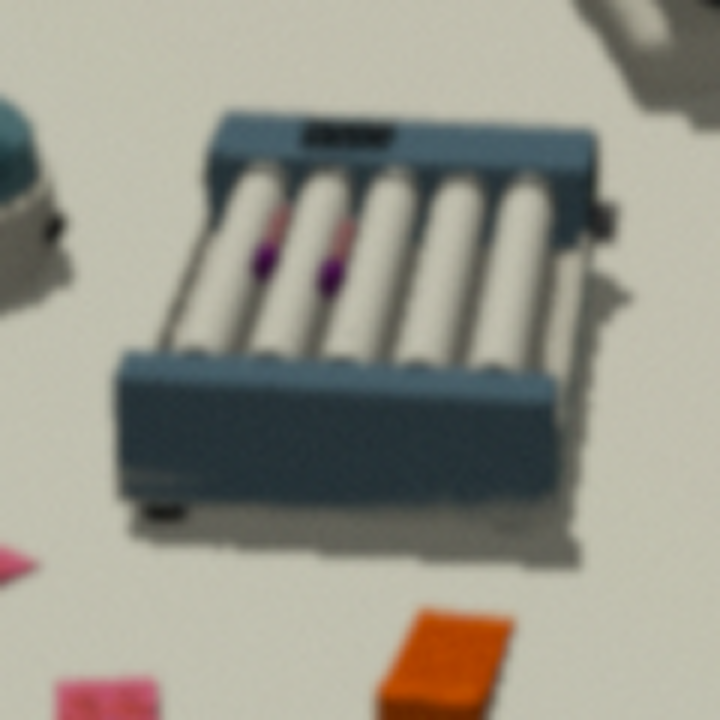

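View pics/tc.png

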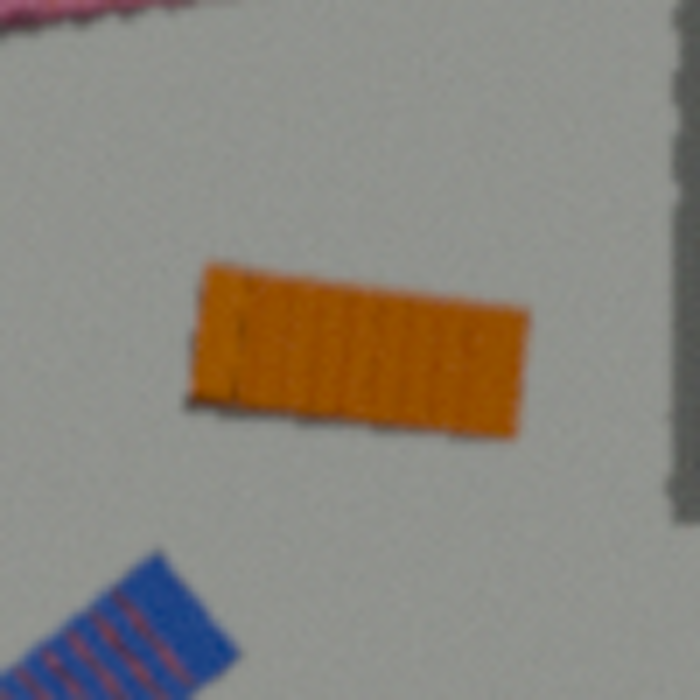

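```bash
python3 - <<'E'
from h import *
t=viewer.grab_frame('top'); s=viewer.grab_frame('side')
np.set_printoptions(precision=4,suppress=True)
for p in [(304.3,260.6),(302.4,280.1)]: print('heel',ray(t,p,.022))
for p in [(350.4,267.3),(348.9,285.6)]: print('thin',ray(t,p,.002))
C=[(380.75,195.75),(377.8,287),(525.5,201.25),(528.75,290)]
W=[ray(t,p,.086) for p in C]
for w in W: print('mix',w)
print('sizes',np.linalg.norm(W[0]-W[1]),np.linalg.norm(W[2]-W[3]),np.linalg.norm(W[0]-W[2]),np.linalg.norm(W[1]-W[3]))
# side view left housing outer top edge
S=[(265+120/6,155+378/6),(265+556/6,155+403/6)]
for p in S: print('side',ray(s,p,.086))
for a,b in ((C[0],S[0]),(C[1],S[1])): print('tri',tri(t,a,s,b))
for p in [(288.3+282/7*1-.3,217+422/7),(288+398/7,217+435/7)]: print('side heel bottom',ray(s,p,0))
E
```

```text
heel [0.5282 0.1359 0.022 ]
heel [0.4826 0.1351 0.022 ]
thin [0.5275 0.0275 0.002 ]
thin [0.4841 0.0269 0.002 ]
mix [ 0.6827 -0.0212  0.086 ]
mix [ 0.4762 -0.0319  0.086 ]
mix [ 0.7085 -0.356   0.086 ]
mix [ 0.5039 -0.3684  0.086 ]
sizes 0.20671557742606642 0.2049952230071103 0.3357620621796101 0.3376803720595361
side [ 0.6767 -0.0071  0.086 ]
side [ 0.4733 -0.0216  0.086 ]
tri (array([ 0.6833, -0.022 ,  0.079 ]), array([ 0.0008,  0.7217, -0.861 , -0.2719]))
tri (array([ 0.4761, -0.0324,  0.0807]), array([-0.0196,  0.4027, -0.5067, -0.0949]))
side heel bottom [0.525  0.1404 0.    ]
side heel bottom [0.4812 0.1407 0.    ]
```

```bash
cat >> h.py <<'E'
def to(p,yaw):
    "shift(mm) and turn(deg) in tool axes; yaw = world angle of tool x, tool z down"
    from scipy.spatial.transform import Rotation as Ro
    s=bot.read_state(); R=np.array(s['tcp_rot']); a=np.deg2rad(yaw)
    X=np.array([np.cos(a),np.sin(a),0]); Z=np.array([0,0,-1.]); G=np.c_[X,np.cross(Z,X),Z]
    print('t',s['time_s'],'pos',np.round(s['eef_pos'],4),'F',np.round(s['force'],2),'w',round(s['width']*1e3,1))
    print('shift',np.round(R.T@(np.array(p)-s['eef_pos'])*1e3,1),'turn',np.round(Ro.from_matrix(R.T@G).as_rotvec(degrees=True),2))
E
python3 -c "
from h import *
to([.505,.175,.2],90)"
```

```text
t 0.55 pos [0.2221 0.5031 0.2376] F [-0.37 -0.28  0.23] w 93.2
shift [-391.3 -185.9   37.6] turn [-0.    0.   66.18]
```

```bash
python3 -m inch '[[[-56,-26,5],[0,0,9.5],10],[[-112,-53,11],[0,0,19],10],[[-168,-80,16],[0,0,28.5],10],[[-224,-106,21],[0,0,38],10],[[-280,-133,27],[0,0,47.5],10],[[-336,-160,32],[0,0,57],10],[[-391,-186,37.6],[0,0,66.2],10],[[-391,-186,37.6],[0,0,66.2],10],[[-391,-186,37.6],[0,0,66.2],10]]' 20
python3 - <<'E'
from h import *
to([.505,.175,.2],90)
f=wrist(); save(f,'w1'); t=viewer.grab_frame('top'); save(t,'t1')
E
```

```text
time_s: 1.68
eef_pos: [0.5043, 0.1751, 0.1999]
tcp_rot: [[0.0, 1.0, -0.001], [1.0, -0.0, 0.0], [0.0, -0.001, -1.0]]
force: [0.6, 0.4, 0.2]
width: 0.0111
t 1.675 pos [0.5043 0.1751 0.1999] F [0.55 0.41 0.21] w 11.1
shift [-0.1  0.7 -0.1] turn [-0.06 -0.02 -0.01]
```

View pics/w1.png

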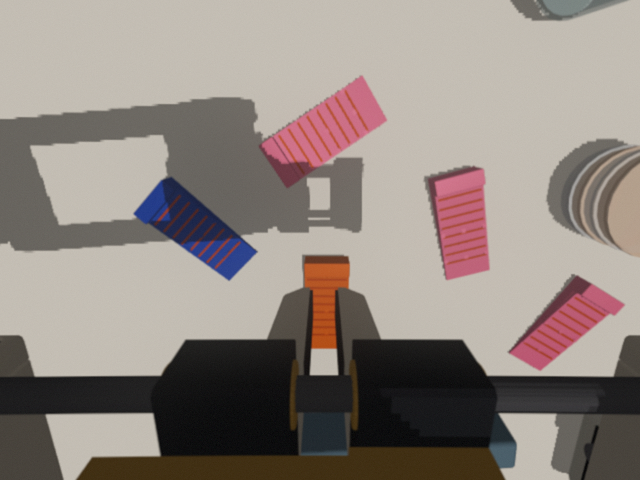

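```bash
python3 - <<'E'
from h import *
f=wrist()
np.set_printoptions(precision=4,suppress=True)
for p,z in [((304,257.5),.022),((349.5,257.5),.022),((310,347.5),.002),((337,347.5),.002),((304.5,276),.022),((349.5,276),.022)]: print(p,ray(f,p,z))
to([.5055,.166,.025],90.2)
E
```

```text
(304, 257.5) [0.4851 0.1443 0.022 ]
(349.5, 257.5) [0.5294 0.1443 0.022 ]
(310, 347.5) [0.489  0.0296 0.002 ]
(337, 347.5) [0.5194 0.0297 0.002 ]
(304.5, 276) [0.4853 0.1248 0.022 ]
(349.5, 276) [0.5299 0.1249 0.022 ]
t 1.825 pos [0.5038 0.1763 0.2003] F [0.85 0.07 0.5 ] w 10.2
shift [-10.4   1.7 175.3] turn [ 0.   -0.02 -0.07]
```

```bash
python3 -m inch '[[[-8,2.5,50],[0,0,0],8],[[-8,2.5,100],[0,0,0],8],[[-8,2.5,140],[0,0,0],8],[[-8,2.5,165],[0,0,0],8],[[-8,2.5,175],[0,0,0],8],[[-8,2.5,175],[0,0,0],8]]'
python3 - <<'E'
from h import *
to([.4995,.04,.025],90)
f=wrist(); save(f,'w2'); t=viewer.grab_frame('side'); crop(t,(345,260),'s2',50,7)
E
```

```text
time_s: 2.58
eef_pos: [0.5059, 0.1692, 0.0254]
tcp_rot: [[-0.004, 1.0, -0.0], [1.0, 0.004, 0.0], [0.0, -0.0, -1.0]]
force: [-0.4, 0.1, 0.0]
width: 0.0081
t 2.575 pos [0.5059 0.1692 0.0254] F [-0.41  0.11  0.02] w 8.1
shift [-129.1   -6.9    0.4] turn [-0.02 -0.02  0.21]
s2 origin 295 210 k 7
```

View pics/w2.png

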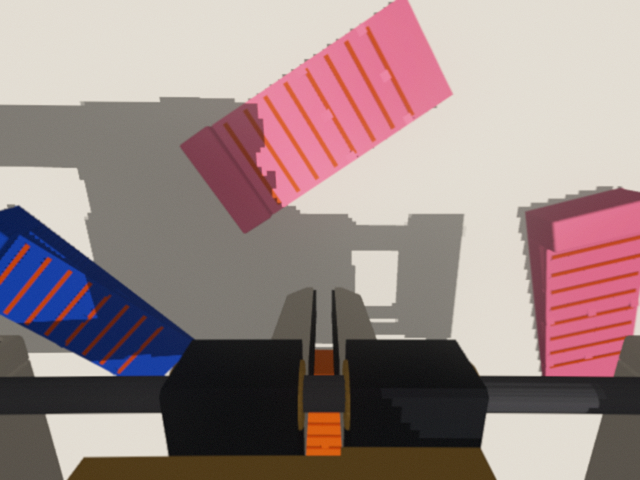

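View pics/s2.png

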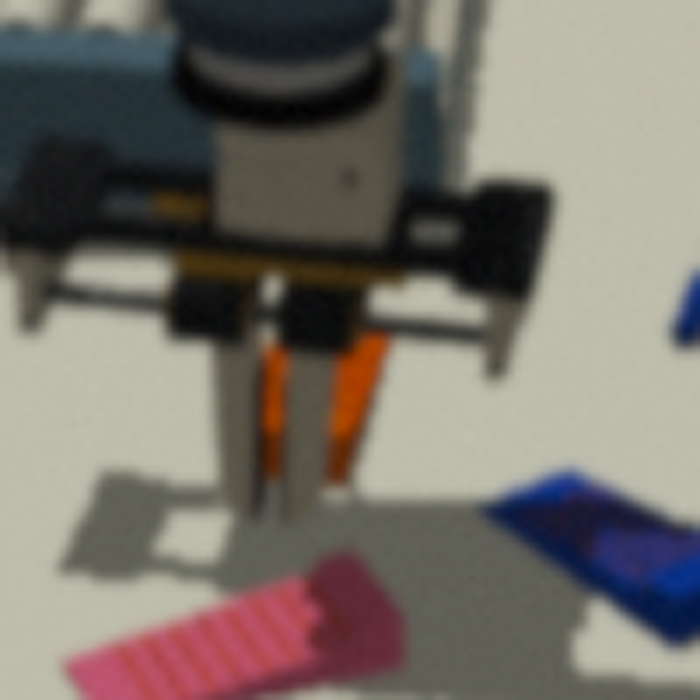

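```bash
python3 -m inch '[[[-12,0,0],[0,0,0],8],[[-20,0,0],[0,0,0],8],[[-25,0,0],[0,0,0],8],[[-32,-0.5,0],[0,0,0],8],[[-40,-1,0],[0,0,0],8],[[-48,-1.5,0],[0,0,0],8],[[-56,-2,0],[0,0,0],8],[[-64,-2.5,0],[0,0,0],8],[[-72,-3,0],[0,0,0],8],[[-80,-3.6,0],[0,0,0],8],[[-85,-4,0],[0,0,0],8],[[-85,-4,0],[0,0,0],8]]'
python3 - <<'E'
from h import *
to([.4995,.04,.025],90)
f=wrist(); save(f,'w3'); t=viewer.grab_frame('side'); crop(t,(340,235),'s3',50,7);t=viewer.grab_frame('top'); crop(t,(350,275),'t3',50,7)
E
```

```text
time_s: 4.18
eef_pos: [0.5033, 0.0835, 0.0264]
tcp_rot: [[-0.002, 1.0, 0.002], [1.0, 0.002, 0.0], [0.0, 0.002, -1.0]]
force: [0.3, -0.3, 0.2]
width: 0.008
t 4.175 pos [0.5033 0.0835 0.0264] F [ 0.31 -0.3   0.23] w 8.0
shift [-43.5  -3.9   1.4] turn [ 0.11 -0.02  0.14]
s3 origin 290 185 k 7
t3 origin 300 225 k 7
```

View pics/t3.png

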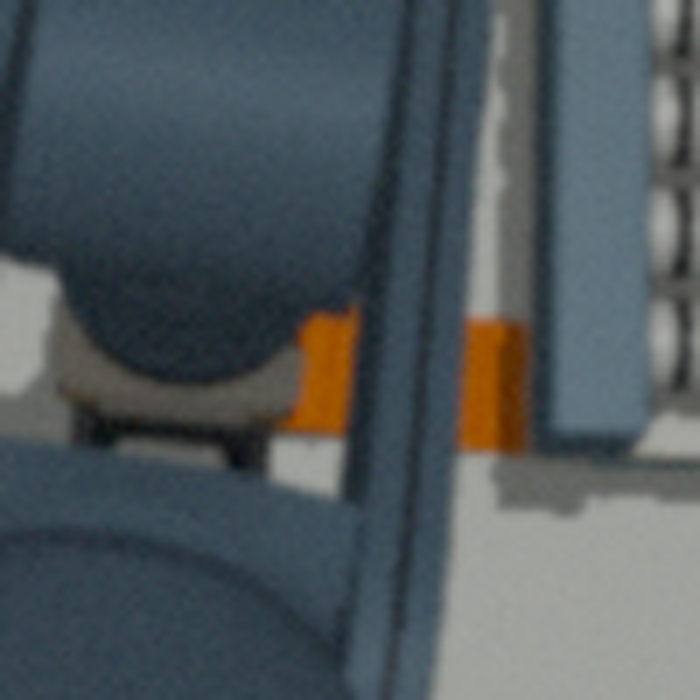

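View pics/s3.png

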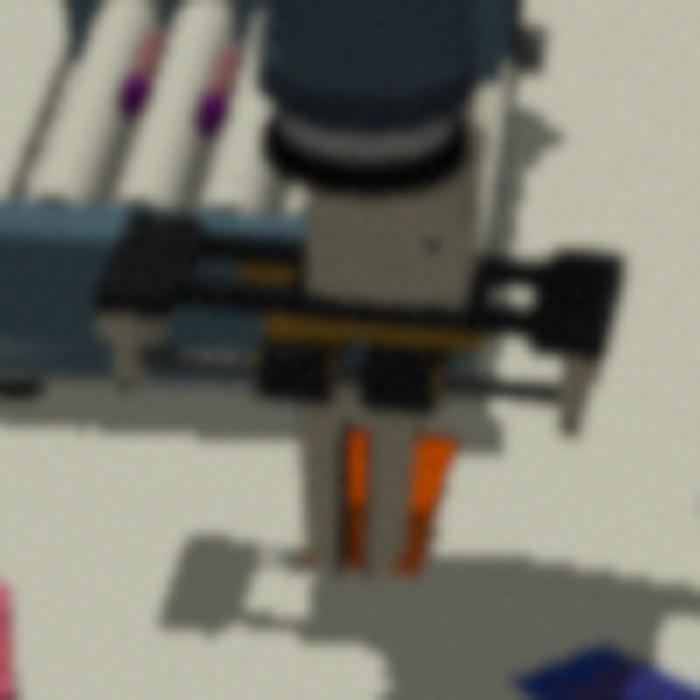

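```bash
python3 - <<'E'
from h import *
t=viewer.grab_frame('top')
for p in [(375.2,289.6),(375.2,271.3)]: print(ray(t,p,.003))
print([ray(t,(300+342/7,225+436/7),.012)])
E
```

```text
[ 0.48116991 -0.03496815  0.003     ]
[ 0.52413398 -0.03121013  0.003     ]
[array([0.47886569, 0.02704374, 0.012     ])]
```

```bash
python3 -m inch '[[[-8,-0.8,0.5],[0,0,0],8],[[-15,-1.5,1],[0,0,0],8],[[-21,-2,1],[0,0,0],8],[[-26,-2.5,1],[0,0,0],8],[[-28,-2.5,1],[0,0,0],8],[[-28,-2.5,1],[0,0,0],8]]'
python3 -m inch '[[[-2,0,0],[0,0,0],8],[[-4,0,0],[0,0,0],8],[[-4,0,0],[0,0,0],8]]'
```

```text
time_s: 5.12
eef_pos: [0.5009, 0.0558, 0.0254]
tcp_rot: [[-0.003, 1.0, 0.002], [1.0, 0.003, 0.0], [0.0, 0.002, -1.0]]
force: [-0.9, 0.4, -0.6]
width: 0.0079
time_s: 5.5
eef_pos: [0.5009, 0.0518, 0.0254]
tcp_rot: [[-0.003, 1.0, 0.002], [1.0, 0.003, 0.001], [0.001, 0.002, -1.0]]
force: [-0.4, 0.7, -0.6]
width: 0.008
```

```bash
python3 -m inch '[[[-1.5,0,0],[0,0,0],8],[[-3,0,0],[0,0,0],8],[[-3,0,0],[0,0,0],8]]' | grep -E 'eef|force'
python3 -m inch '[[[-1.5,0,0],[0,0,0],8],[[-3,0,0],[0,0,0],8],[[-3,0,0],[0,0,0],8]]' | grep -E 'eef|force'
python3 - <<'E'
from h import *
f=viewer.grab_frame('wrist');save(f,'w4'); t=viewer.grab_frame('side'); crop(t,(340,225),'s4',50,7)
E
```

```text
eef_pos: [0.5008, 0.05, 0.0254]
force: [0.1, 8.2, 0.8]
eef_pos: [0.5007, 0.0492, 0.0255]
force: [1.2, 12.3, 0.2]
s4 origin 290 175 k 7
```

View pics/s4.png

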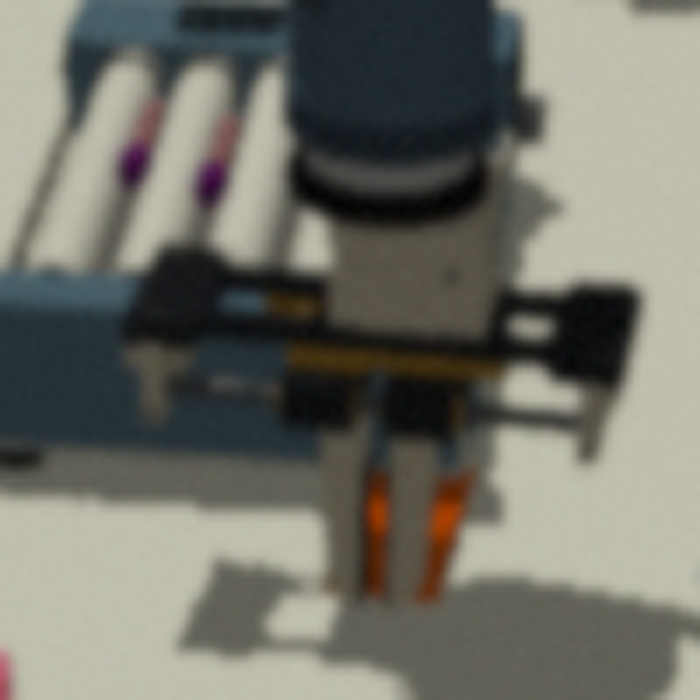

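```bash
python3 -m inch '[[[3,0,0],[0,0,0],8],[[10,0,0],[0,0,0],8],[[25,0,0],[0,0,0],8],[[40,0,0],[0,0,0],8],[[40,0,-50],[0,0,0],8],[[40,0,-110],[0,0,0],8],[[40,0,-150],[0,0,0],8],[[40,0,-150],[0,0,0],8],[[40,0,-150],[0,0,0],8]]'
python3 - <<'E'
from h import *
f=wrist();save(f,'w5'); t=viewer.grab_frame('side'); crop(t,(340,225),'s5',50,7); t=viewer.grab_frame('top');crop(t,(400,250),'t5',60,6)
E
```

```text
time_s: 7.48
eef_pos: [0.4997, 0.089, 0.175]
tcp_rot: [[-0.002, 1.0, 0.001], [1.0, 0.002, 0.006], [0.006, 0.001, -1.0]]
force: [-0.1, 0.0, -0.6]
width: 0.008
s5 origin 290 175 k 7
t5 origin 340 190 k 6
```

View pics/s5.png

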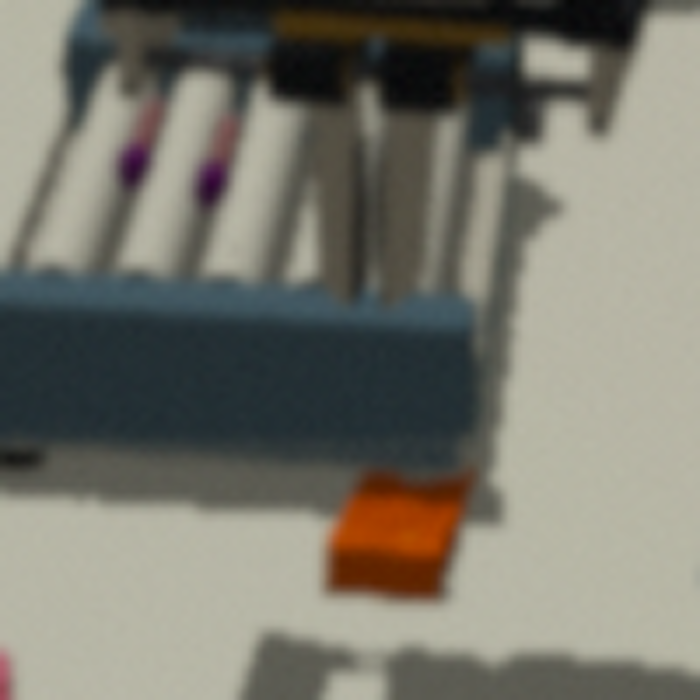

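View pics/t5.png

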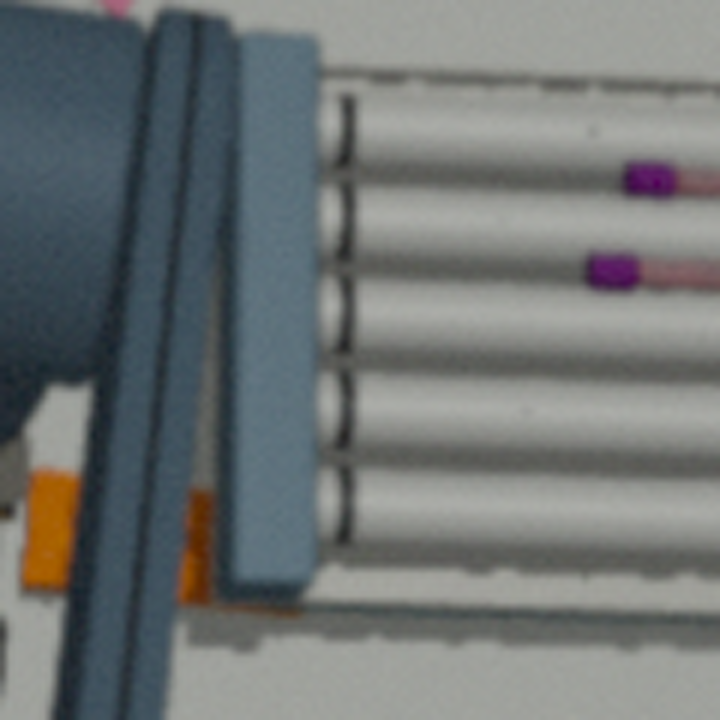

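View pics/w5.png

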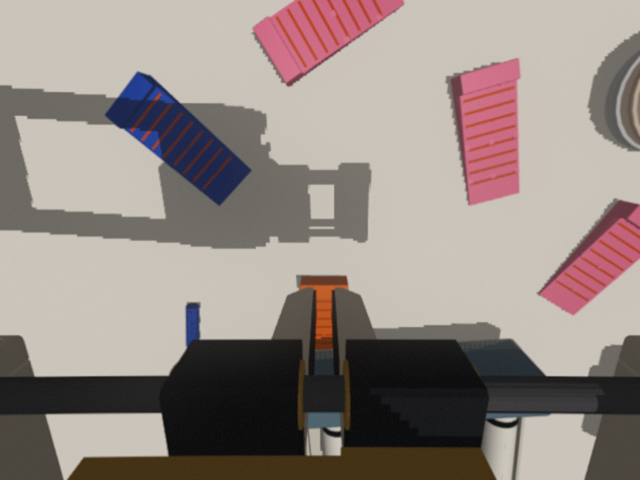

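```bash
python3 - <<'E'
from h import *
t=viewer.grab_frame('top')
R=lambda x,y:(340+x/6,190+y/6)
print('thin front',ray(t,R(298,611),.003),'heel',ray(t,R(24,588),.022),ray(t,R(30,472),.022))
for p in [(238,33),(226,580),(317,38),(318,578)]: print('mix',ray(t,R(*p),.086))
to([.498,-.049,.125],90)
E
```

```text
thin front [ 0.4795016  -0.06905799  0.003     ] heel [0.47470551 0.03842174 0.022     ] [0.51956416 0.04053244 0.022     ]
mix [ 0.68299067 -0.01872054  0.086     ]
mix [ 0.4769312  -0.03150846  0.086     ]
mix [ 0.68437256 -0.04849062  0.086     ]
mix [ 0.48116376 -0.06469221  0.086     ]
t 7.675 pos [0.4994 0.0885 0.1741] F [-0.08  0.37  0.13] w 8.0
shift [-137.8   -1.6   48.3] turn [-0.05 -0.33  0.1 ]
```

```bash
python3 -m inch '[[[-45,0,0],[0,-0.3,0],8],[[-90,-1,0],[0,-0.3,0],8],[[-125,-1.5,5],[0,-0.3,0],8],[[-138,-1.5,30],[0,-0.3,0],8],[[-138,-1.5,48],[0,-0.3,0],8],[[-138,-1.5,58],[0,-0.3,0],8],[[-138,-1.5,58],[0,-0.3,0],8]]'
python3 -m inch '[[[0,0,3],[0,0,0],8],[[0,0,6],[0,0,0],8],[[0,0,8],[0,0,0],8],[[0,0,8],[0,0,0],8]]'
python3 - <<'E'
from h import *
t=viewer.grab_frame('side'); crop(t,(330,220),'s6',55,6); t=viewer.grab_frame('top');crop(t,(400,250),'t6',60,6)
E
```

```text
time_s: 8.55
eef_pos: [0.4975, -0.0487, 0.1144]
tcp_rot: [[-0.002, 1.0, -0.003], [1.0, 0.002, 0.001], [0.001, -0.003, -1.0]]
force: [-0.6, 0.4, -0.2]
width: 0.0078
time_s: 9.05
eef_pos: [0.4974, -0.0487, 0.1064]
tcp_rot: [[-0.002, 1.0, -0.003], [1.0, 0.002, 0.001], [0.001, -0.003, -1.0]]
force: [0.1, -0.3, 0.0]
width: 0.008
s6 origin 275 165 k 6
t6 origin 340 190 k 6
```

View pics/s6.png

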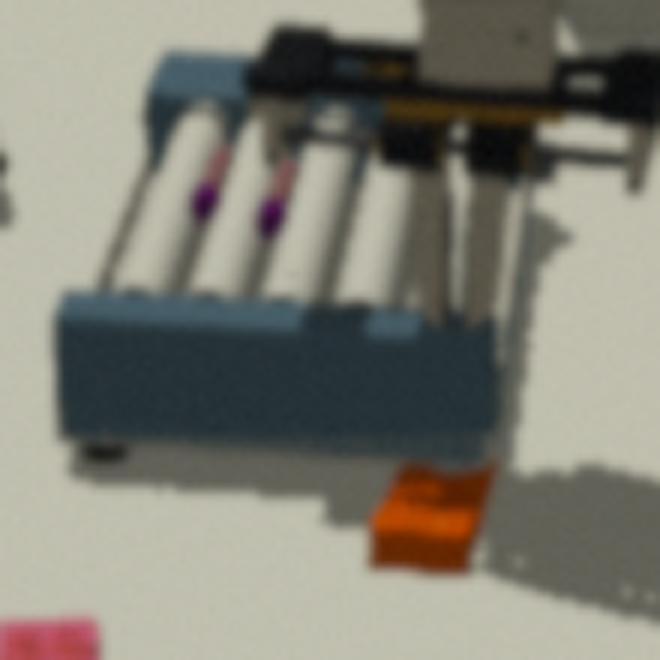

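```bash
python3 -m inch '[[[0,0,1.5],[0,0,0],8],[[0,0,3],[0,0,0],8],[[0,0,3],[0,0,0],8]]' | grep -E 'eef|force'
python3 -m inch '[[[0,0,1],[0,0,0],8],[[0,0,2],[0,0,0],8],[[0,0,2],[0,0,0],8]]' | grep -E 'eef|force'
```

```text
eef_pos: [0.4977, -0.0488, 0.1052]
force: [-4.3, 1.3, 14.0]
eef_pos: [0.4977, -0.0488, 0.1052]
force: [-6.1, 1.0, 17.7]
```

```bash
python3 -m inch '[[[0,0,0],[0,0,0],8],[[0,0,0],[0,0,0],8]]' | grep -E 'eef|force'
python3 -m inch '[[[0,0,-3],[0,0,0],8],[[0,0,-10],[0,0,0],8],[[0,0,-40],[0,0,0],8],[[0,0,-90],[0,0,0],8],[[60,0,-110],[0,0,0],8],[[120,0,-110],[0,0,0],8],[[170,0,-110],[0,0,0],8],[[170,0,-110],[0,0,0],8]]'
python3 - <<'E'
from h import *
t=viewer.grab_frame('side'); crop(t,(330,220),'s7',55,6); t=viewer.grab_frame('top');crop(t,(400,250),'t7',60,6); f=wrist(); save(f,'w7')
E
```

```text
eef_pos: [0.4978, -0.0489, 0.1053]
force: [0.3, 0.6, 4.0]
time_s: 11.15
eef_pos: [0.497, 0.1242, 0.2157]
tcp_rot: [[-0.007, 1.0, -0.0], [1.0, 0.007, 0.001], [0.001, -0.0, -1.0]]
force: [-0.1, -0.2, 0.2]
width: 0.008
s7 origin 275 165 k 6
t7 origin 340 190 k 6
```

View pics/s7.png

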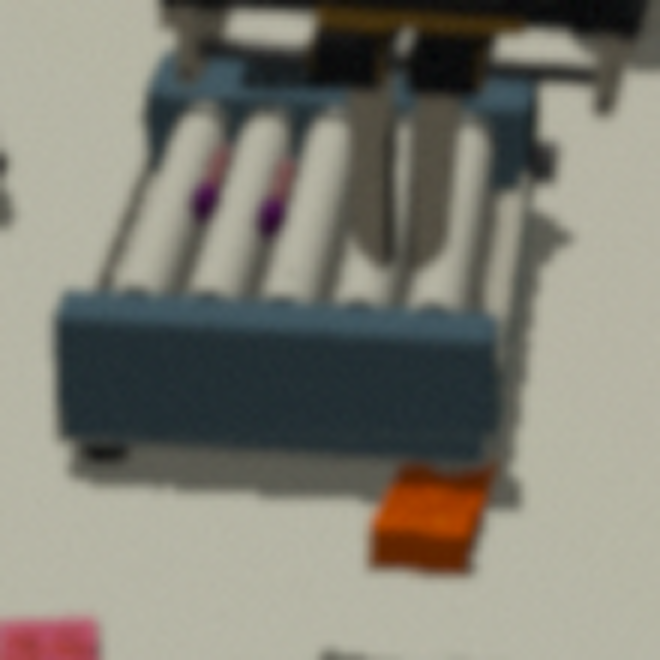

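View pics/t7.png

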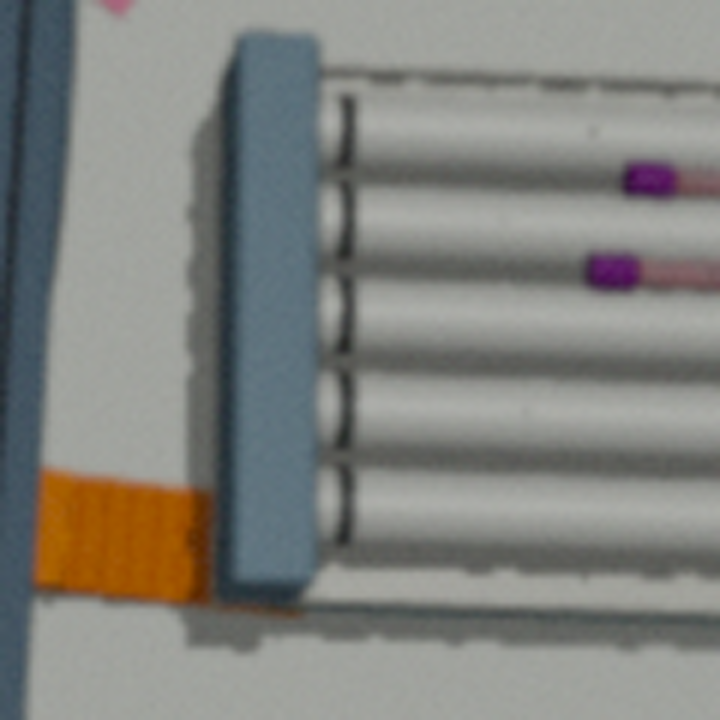

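```bash
python3 -c "
from h import *
print(bot.hand_in())"
```

```text
the job is handed in; nothing more can be done
None
```

I pushed the orange shim thin end first along the bench under the front left foot until it was snug, pressed down on that corner, let go and handed the job in. No verdict came back, so success is my own reading of the checks below.

- **Snug:** the push force rose from under 1 N to 8 N and then 12 N over the last few millimetres, well above the 3 N that counts as snug. The shim's centre line passes about 3 mm from the foot's estimated centre, within the 20 mm allowed.
- **Pressing:** I pressed with 14 to 18 N for over half a second. The fingertip height stayed at 105.2 mm, so the corner did not rock. There was also a sideways force of up to 6 N while pressing.
- **Final pictures:** the shim lies in place, the tubes are on the rollers, and the mixer's edges match their earlier position to within about 1 to 2.5 mm of measuring scatter. The gripper is clear, with a force of about 0 N, about 11 s into the 58 s limit.
- **Not checked directly:** I could not measure the shim-to-foot contact force or the mixer's tilt. I did not re-measure the bystanders one by one, but the arm met no unexpected force. The side and top views disagreed by 5 to 7 mm on the height of the mixer's top edge, so I used the stated 86 mm; the height at which the fingertips stopped agreed with it.

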